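Preset the speed of the claw grinder

ROBOT

A 6-joint arm with a two-finger parallel gripper is mounted at the origin on the work surface. World frame = base frame: x ahead of the robot, y to its left, z up, the work surface at z = 0. Lengths are in m, angles in rad, forces in N, time in s.
With the tool pointing down it reaches from about 0.375 to 0.9 m from the base axis. Payload 3.1 kg.
Tool frame: the origin (TCP) lies at the very end of the fingers, on their centre line; the grasp point (between the pads) lies 19 mm behind it; x points along the fingers, y is the direction in which the jaws open and shut, and the axes are right-handed (so a half turn about x gives the same grasp; the last joint's range is limited). The gripper opens to 85 mm and grips with 20 to 120 N. Pads are 22 mm wide; open, the fingers measure 114 mm over their backs; the gripper's body (76 mm by 85 mm) begins 54 mm behind the grasp point. The pads swing forward as they close: fully open they stand 13 mm farther back than shut.
Start: joints at [-1.431, 0.527, 1.433, -0, 1.181, -0.178], TCP at [0.196, -0.593, 0.231] pointing down, gripper open.
Joint ranges: [-3.08, 3.08], [-0.75, 2.2], [0.22, 2.44], [-1.43, 4.57], [0, 2.65], [-2.85, 2.85]. Speed limits (rad/s): [2.79, 2.79, 3.14, 3.14, 3.14, 3.14].

INTERFACE

Orientations are given as a unit quaternion [x, y, z, w].
In Python, from station import sense, snapshot, camera_model, sign_off gives the robot as it stands.
- The arm moves only by the tool step_arm, never from a script. Its argument "increments" is one flat list of numbers, 5 for each row, row after row: the shift along the tool's x, y, z in units of 60 mm (1.0 is 60 mm), then the turn about the tool's x in units of 5 degrees (1.0 is 5 degrees), then the closure, from 0 (fully open) to 1 (shut). A call has exactly 5 rows; each row is the pose to reach, as a shift and turn from the pose measured when the call began, along the tool's axes at that moment; what a row does not reach only later rows make up. A row lasts 1/8 s, in which the tool goes at most 62.5 mm and 10.7 degrees, less where a joint would pass 70% of its speed; a pose out of reach is approached as far as the arm can. A call with a gripper value outside its range is refused whole. The fingers move at their own pace and stop on an object; "grip_force" is the grip in N (left out, the last holds). Time passes only in rows, so rows that repeat a pose let the fingers close, or fill a call up. It gives the time, the measured TCP pose, the force and the opening at its end, in the units of the state.
- sense(): the state, without advancing time (a new reading comes with each control period).
- snapshot(name): name is "scene" or "top" or "wrist"; returns the picture (480x640x3 uint8, blue, green, red); there is no depth.
- camera_model(name): a dict with "vertical_fov" (degrees; the focal length in pixels is half the picture's height over the tangent of half this angle, whatever the lens; pixels are square), "cx", "cy" (the principal point, pixels), "R" (3x3) and "t" (3): a world point X has camera coordinates R X + t. Camera axes: x right, y down, z forward; pixel columns grow to the right and rows downward; lengths in m; the calibration is good to about 2 mm. A picture is of the moment at which its call begins: read the wrist's pose just before it. camera_model takes no time and is no camera call; for the wrist camera it gives the pose at the moment of the call.
- sign_off(): hands the job in, once; it reports no verdict.
The state is a dict: "t": time; "q": joint angles; "qd": joint speeds; "tau": joint torques, N m; "tcp_pos": TCP position; "tool_rot": TCP orientation; "force": force on the tool from outside, world axes, zero at the start; "ft_torque": the same for the moment, N m; "finger_gap": opening from 0.0 (shut) to 1.0 (fully open).
Only numpy, scipy, OpenCV 4.12 (cv2) and the standard library are available. Lean on these libraries where they do the work, as an engineer would, in place of code of your own. Each camera call takes 0.05 s, during which the arm holds its last target. There are 200 camera calls.

TASK

Set the speed of the claw grinder with the orange sanding drum: roll the black thumbwheel in its top until the red stripe on the wheel's rim stands level with the middle of the green clip beside the wheel. Leave the wheel of the other grinder, the one with the white drum, as it is.

Things in the scene. Friction and masses are not known exactly. Their poses are not given: they have to be found in the camera images.
- orange_wheel_top (a point): Top of the unpressed black ribbed wheel (radius 30, 16 mm wide) of the orange-drum grinder, 64 mm above the bench; does not turn with it. x: to the drum, y: the axle, z up. The wheel stands 12 mm out of a narrow slot in the middle of a white box, 140 (x) by 90 by 52 mm, screwed down; the drum sticks out 60 mm at its +x end. Too low to grip: a fingertip rolls it
- orange_stripe (a point): Middle of the red stripe, 5 mm wide, across that wheel's rim, 30 mm from the axle (axle: 30 mm under wheel_top). It starts 40 to 55 degrees from the top, on the side away from the drum. Fingers shut, pressed on the top and drawn to +x, roll it to +x by as much rim. The wheel is sprung: 3 to 5 mm is a good press (about 4 N), 7 mm the limit; 1 N at the rim turns it; it stays put
- clip: Green clip on that grinder's box top, close beside the wheel on its -y side: 14 mm long (x), 10 wide, 4 high; origin at the centre of its underside, 52 mm above the bench, 16.5 mm to -y of the wheel's middle; axes as wheel_top's. Seen from above, it marks the wanted place of the stripe along x: 2 mm before to 16 mm past the wheel's top. It does not move
- white_stripe (a point): Middle of the red stripe on the wheel of the other grinder, which is alike but for its white drum and has a wheel and a green clip of its own. It must be left as it is
Mind the look-alikes: they are no part of the job. What is shaped like the part that bears orange_wheel_top but blue or brown is not meant.

How it is judged:
By the outcome, as a careful person would: the job done as asked, in the order asked, and still so for the second after the job is handed in, with the robot touching nothing.
It also fails if it takes over 35 s, if anything falls off the work surface, if the arm or the gripper's body presses on something with over 40 N, if the wrist force passes 120 N, or if a joint passes its speed limit or range.

## Working session

There is one attempt and no reset: what is moved stays moved. The work goes in short steps, Python scripts to look and compute and a tool call to move; the robot and the scene stay as the last step left them, time stands still between calls to the robot, and variables do not carry over. Pictures are saved under pics/ and viewed, about 8 in all and at most 12, crops included, and the job is handed in when it is done.

Besides the shell and the picture viewer there is one more tool, called after "Request:" as a command line: name --argument value ..., lists and objects as JSON in quotes. step_arm: Moves the arm, as the interface text tells. Its arguments: {"type":"object","properties":{"increments":{"type":"array","items":{"type":"number"}},"grip_force":{"type":"number"}},"required":["increments"]}

```bash
ls; mkdir -p pics; python3 - <<'E'
from station import *
import cv2
s=sense();print(s['t'],s['tcp_pos'],s['tool_rot'],s['force'])
for n in("top","scene"):
    cv2.imwrite(f"pics/{n}0.png",snapshot(n)); m=camera_model(n);print(n,m)
E
```

```text
pics
0.0 [ 0.19578561 -0.59277788  0.2303152 ] [-0.69814223 -0.11300849  0.69814458 -0.11144796] [ 0.61845495  0.43804685 -0.08674224]
top {'vertical_fov': 47.029247409896755, 'cx': 324.07502854003445, 'cy': 238.9830860376199, 'R': array([[ 0.00146869, -0.99999305,  0.00342573],
       [-0.99845455, -0.00165673, -0.0555496 ],
       [ 0.05555489, -0.00333885, -0.99845005]]), 't': array([-0.10885916,  0.57232156,  1.42057282])}
scene {'vertical_fov': 57.92225993411545, 'cx': 311.7656756379179, 'cy': 235.88022310165266, 'R': array([[ 0.47021775,  0.88238829, -0.01691668],
       [ 0.61868438, -0.34324037, -0.70669349],
       [-0.62938455,  0.32183374, -0.70731756]]), 't': array([-0.15910027, -0.33602149,  1.44653299])}
```

View pics/top0.png

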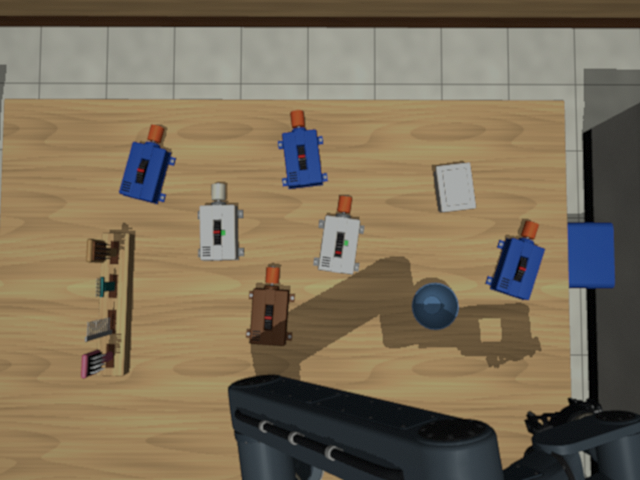

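View pics/scene0.png

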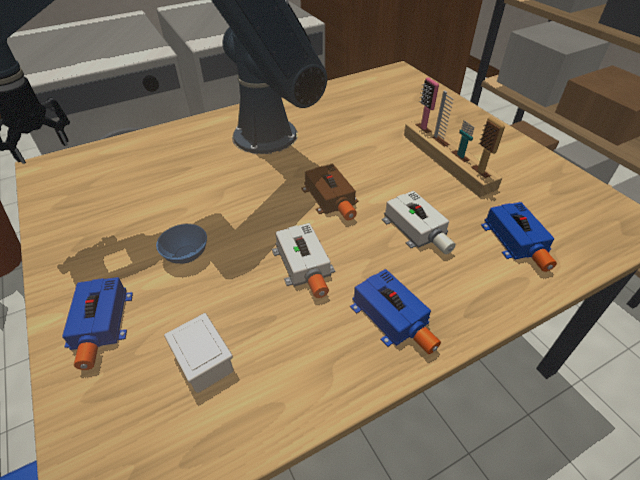

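The orange-drum white grinder is at about (340,243) in the top picture, with its drum at (345,203) and its clip at (347,243). The white-drum one is at (218,232).

```bash
cat > h.py <<'E'
from station import *
import numpy as np, cv2
from scipy.spatial.transform import Rotation as Ro
def ray(m,u,v,z):
    f=240/np.tan(np.radians(m['vertical_fov']/2))
    R=np.array(m['R']);c=-R.T@m['t'];d=R.T@np.array([(u-m['cx'])/f,(v-m['cy'])/f,1])
    return c+d*(z-c[2])/d[2]
def proj(m,X):
    f=240/np.tan(np.radians(m['vertical_fov']/2))
    p=np.array(m['R'])@X+m['t'];return np.array([m['cx']+f*p[0]/p[2],m['cy']+f*p[1]/p[2]])
def tool(d):  # world shift -> tool axes, units of 60mm
    return Ro.from_quat(sense()['tool_rot']).inv().apply(d)/0.06
E
python3 - <<'E'
from h import *
m=camera_model('top')
w=ray(m,341,243,.064);d=ray(m,345,203,.03);c=ray(m,347,243,.056)
print('wheel',w,'drum',d,'clip',c)
img=cv2.imread('pics/top0.png')
hsv=cv2.cvtColor(img,cv2.COLOR_BGR2HSV)
# centroids in ROI
roi=np.zeros(img.shape[:2],bool);roi[190:275,312:368]=1
H,S,V=hsv[...,0].astype(int),hsv[...,1],hsv[...,2]
for n,k,z in(('green',(H>45)&(H<80)&(S>100),.056),('red',((H<4)|(H>174))&(S>120)&(V>60),.055),('orange',(H>=4)&(H<14)&(S>150),.03),('white',(S<40)&(V>130),.052)):
    y,x=np.nonzero(k&roi);print(n,len(x),x.mean(),y.mean(),ray(m,x.mean(),y.mean(),z))
R=Ro.from_quat(sense()['tool_rot']).as_matrix();print(R)
mw=camera_model('wrist');print(mw);print('cam in tool',R.T@(-np.array(mw['R']).T@mw['t']-sense()['tcp_pos']))
cv2.imwrite('pics/topc.png',cv2.resize(img[185:285,290:390],None,fx=5,fy=5,interpolation=2))
print(tool(np.array([w[0],w[1],.2])-sense()['tcp_pos']))
E
```

```text
wheel [ 0.55977045 -0.15041752  0.064     ] drum [ 0.66511654 -0.16195834  0.03      ] clip [ 0.56018239 -0.165881    0.056     ]
green 12 345.75 242.41666666666666 [ 0.56165571 -0.1627172   0.056     ]
red 17 337.88235294117646 252.11764705882354 [ 0.53709107 -0.14282753  0.055     ]
orange 206 344.18932038834953 203.89805825242718 [ 0.66277552 -0.15985781  0.03      ]
white 1672 339.1555023923445 244.188995215311 [ 0.55732192 -0.14614323  0.052     ]
[[-2.70831875e-04  3.13433108e-01 -9.49610243e-01]
 [ 1.96887961e-03 -9.49608270e-01 -3.13433019e-01]
 [-9.99998025e-01 -1.95455589e-03 -3.59927867e-04]]
{'vertical_fov': 58.10358290084571, 'cx': 326.40851446522015, 'cy': 239.74557347380065, 'R': array([[ 0.31194761, -0.95009792, -0.00162292],
       [-0.90828508, -0.29871942,  0.29289064],
       [-0.27875959, -0.08989246, -0.95614457]]), 't': array([-0.62411795, -0.03602143,  0.37960248])}
cam in tool [-0.14205139  0.00021218 -0.07567223]
[ 0.51978059 -5.10006208 -8.07107431]
```

View pics/topc.png

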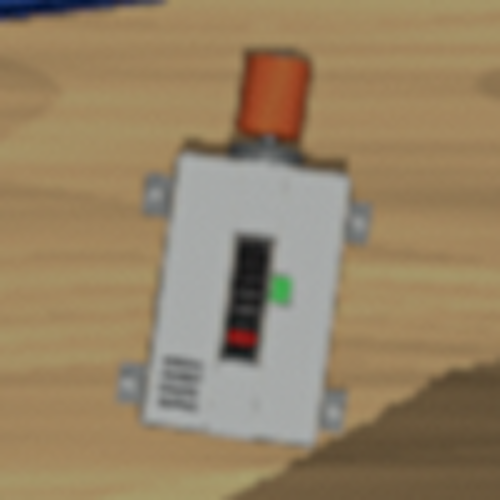

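Grinder x is at about -8° yaw and the wheel at about (0.558,-0.147). Fly over it with the fingers shut and the tool turned in line.

Request:
step_arm --increments '[0.1,-0.6,-0.9,1,1,0.2,-1.1,-1.8,2,1,0.3,-1.7,-2.6,3,1,0.4,-2.2,-3.5,4,1,0.5,-2.7,-4.3,5.2,1]' --grip_force 40

```text
t: 0.72
tcp_pos: [0.3911, -0.3563, 0.2005]
tool_rot: [-0.705, 0.048, 0.706, 0.05]
force: [0.2, -0.0, -0.6]
finger_gap: 0.002
```

```bash
python3 - <<'E'
from h import *
s=sense();print(s['t'],s['tcp_pos'],s['finger_gap'],Ro.from_quat(s['tool_rot']).as_matrix().round(3))
print(tool(np.array([.558,-.147,.2])-s['tcp_pos']))
E
```

```text
0.725 [ 0.39112104 -0.35626293  0.20046197] 0.00242987512253346 [[-0.    -0.138 -0.99 ]
 [ 0.002 -0.99   0.138]
 [-1.    -0.002  0.001]]
[ 0.01474261 -3.83773828 -2.27408981]
```

Request:
step_arm --increments '[0,-0.8,-0.5,0,1,0,-1.6,-0.9,0,1,0,-2.4,-1.4,0,1,0,-3.2,-1.9,0,1,0,-3.84,-2.27,0,1]'

```text
t: 1.35
tcp_pos: [0.5588, -0.1448, 0.2006]
tool_rot: [-0.705, 0.048, 0.706, 0.049]
force: [0.5, -0.3, 0.3]
finger_gap: -0.001
```

```bash
cat >look.py <<'E'
from h import *
import sys
n=sys.argv[1]
m=camera_model('wrist');img=snapshot('wrist');s=sense();m=camera_model('wrist')
print(s['t'],s['tcp_pos'],s['force'])
np.savez(f'pics/{n}.npz',R=m['R'],t=m['t'],img=img);cv2.imwrite(f'pics/{n}.png',img)
hsv=cv2.cvtColor(img,cv2.COLOR_BGR2HSV);H,S,V=[hsv[...,i].astype(int) for i in range(3)]
for nm,k,z in(('green',(H>45)&(H<80)&(S>100),.056),('red',((H<4)|(H>174))&(S>120)&(V>60),.06)):
    N,l,st,ce=cv2.connectedComponentsWithStats(k.astype(np.uint8))
    for i in range(1,N):
        if st[i,4]>40: print(nm,st[i],ce[i].round(1),ray(m,*ce[i],z).round(4))
E
python3 look.py w1
```

```text
1.4 [ 0.56162744 -0.14084264  0.20073195] [ 1.20367827  0.76685792 -0.50710301]
green [345 203  14  19 248] [351. 212.] [ 0.5673 -0.1575  0.056 ]
red [316 248  23   5 115] [327. 250.] [ 0.5438 -0.1378  0.06  ]
```

View pics/w1.png

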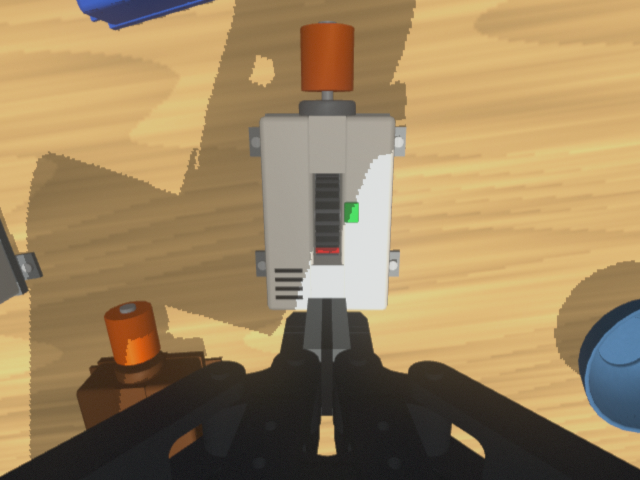

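```bash
sed -i "s/^m=camera_model('wrist');img=snapshot('wrist');s=sense();m=.*/m=camera_model('wrist');s=sense();img=snapshot('wrist')/" look.py; python3 look.py w2; python3 -c "
import cv2;i=cv2.imread('pics/w2.png');cv2.imwrite('pics/w2c.png',cv2.resize(i[90:330,220:430],None,fx=2.5,fy=2.5,interpolation=2))"
```

```text
1.4 [ 0.56162744 -0.14084264  0.20073195] [ 1.20367827  0.76685792 -0.50710301]
green [351 207  14  19 251] [357.9 216.1] [ 0.5638 -0.1618  0.056 ]
red [322 251  24   6 139] [333.5 253.5] [ 0.5407 -0.1419  0.06  ]
```

View pics/w2c.png

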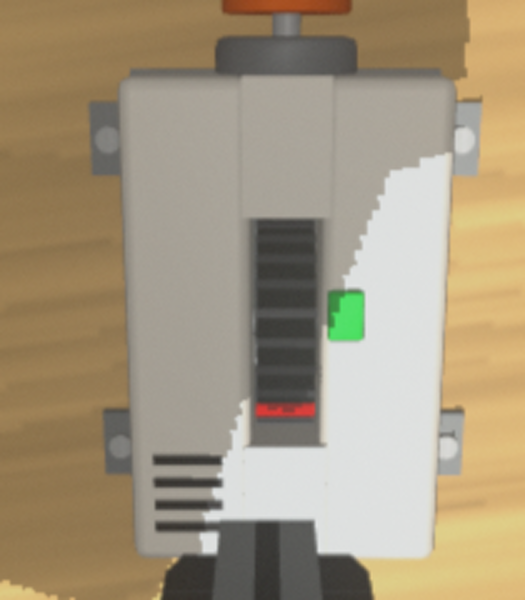

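```bash
cat >fit.py <<'E'
from h import *
d=np.load('pics/w2.npz');m=camera_model('wrist');m['R']=d['R'];m['t']=d['t']
P=lambda x,y,z=.052: ray(m,220+x/2.5,90+y/2.5,z)
C=[P(122,75),P(455,75),P(434,555),P(136,555)]
c=sum(C)/4;a=(C[0]+C[1]-C[2]-C[3])/2;w=C[0]-C[1]
print('centre',c,'len',np.linalg.norm(a),np.linalg.norm(C[3]-C[2]),np.linalg.norm(w),'yaw',np.degrees(np.arctan2(a[1],a[0])))
s1,s2=P(286,218),P(286,445);print('slot',(s1+s2)/2,np.linalg.norm(s1-s2))
ex=a/np.linalg.norm(a);ey=np.array([-ex[1],ex[0],0])
g=P(346,316,.056);print('clip',g)
for o in(c,(s1+s2)/2): print('clip in box',(g-o)@ex*1e3,(g-o)@ey*1e3)
o=(s1+s2)/2
# stripe ray meets wheel cylinder
r=P(286,410,.05);r2=P(286,410,.06);u=[(p-o)@ex for p in(r,r2)]
for th in np.radians(range(-60,-30,2)):
    x,z=.03*np.sin(th),.034+.03*np.cos(th)
    e=u[0]+(z-.05)/.01*(u[1]-u[0])-x
    if abs(e)<.0015: print('theta',np.degrees(th),e)
print('ex',ex)
print(tool(o+[0,0,.064+.012-o[2]]-sense()['tcp_pos']))
E
python3 fit.py
```

```text
centre [ 0.56051    -0.14538406  0.052     ] len 0.1372267210903268 0.08837216302158626 0.08644409346877482 yaw -7.895620903134381
slot [ 0.55935101 -0.14508623  0.052     ] 0.06527014109104108
clip [ 0.56354394 -0.16211013  0.056     ]
clip in box 5.302819486947714 -16.150744293380534
clip in box 6.491733065433843 -16.28654354887611
theta -50.0 0.0013968294622831966
theta -48.00000000000001 0.0009788704873727669
theta -46.0 0.0005254236722691263
theta -44.0 3.704147206836511e-05
theta -42.0 -0.0004856810947480965
theta -40.0 -0.0010421071712518257
ex [ 0.99051997 -0.13736884  0.        ]
[2.07589012 0.0410103  0.0035509 ]
```

Request:
step_arm --increments '[0.8,0.04,0.12,0,1,1.5,0.04,0.12,0,1,2.0,0.04,0.12,0,1,2.2,0.04,0.12,0,1,2.2,0.04,0.12,0,1]'

```text
t: 2.08
tcp_pos: [0.5519, -0.1444, 0.0681]
tool_rot: [-0.705, 0.046, 0.706, 0.049]
force: [-0.6, -0.1, -0.9]
finger_gap: 0.0
```

```bash
cat >st.py <<'E'
from h import *
s=sense();print(s['t'],s['tcp_pos'],s['force'])
ex=np.array([.9905,-.1374,0]);d=s['tcp_pos']-np.array([.56,-.1452,.064]);print('box mm',d@ex*1e3,d@[.1374,.9905,0]*1e3,d[2]*1e3)
print(Ro.from_quat(s['tool_rot']).as_matrix().round(3))
E
python3 st.py
```

```text
2.075 [ 0.55190483 -0.14436581  0.06805652] [-0.64128413 -0.14658104 -0.91409181]
box mm -8.132888197215726 -0.2860114423153905 4.056522150887309
[[-0.001 -0.133 -0.991]
 [ 0.004 -0.991  0.133]
 [-1.    -0.004  0.001]]
```

Request:
step_arm --increments '[0.07,0,0,0,1,0.13,0,0,0,1,0.135,0,0,0,1,0.135,0,0,0,1,0.135,0,0,0,1]'

```text
t: 2.7
tcp_pos: [0.5528, -0.145, 0.0606]
tool_rot: [0.706, -0.046, -0.705, -0.048]
force: [0.3, -1.2, 3.9]
finger_gap: 0.003
```

```bash
python3 st.py
```

```text
2.7 [ 0.5528101  -0.14495608  0.06061504] [ 0.31392661 -1.17803531  3.9223885 ]
box mm -7.155106755321001 -0.7462894257914507 -3.384962563162529
[[ 0.001 -0.133 -0.991]
 [ 0.003 -0.991  0.133]
 [-1.    -0.003 -0.001]]
```

A press of about 3.4 mm reads about 4 N, which is good. Draw 15 mm to +x, then lift.

Request:
step_arm --increments '[0.01,0,-0.06,0,1,0.01,0,-0.12,0,1,0.01,0,-0.18,0,1,0.01,0,-0.24,0,1,0.01,0,-0.25,0,1]'

```text
t: 3.32
tcp_pos: [0.5681, -0.147, 0.06]
tool_rot: [0.706, -0.046, -0.705, -0.048]
force: [-0.4, -1.7, 3.6]
finger_gap: 0.001
```

```bash
python3 st.py
```

```text
3.325 [ 0.56814944 -0.14700858  0.05999159] [-0.41195632 -1.73456035  3.63432354]
box mm 8.320520110320274 -0.6716652521994836 -4.008410960283898
[[ 0.002 -0.133 -0.991]
 [ 0.003 -0.991  0.133]
 [-1.    -0.003 -0.002]]
```

Request:
step_arm --increments '[-0.2,0,0,0,1,-0.8,0,0,0,1,-1.6,0,0,0,1,-2.3,0,0,0,1,-2.3,0,0,0,1]'

```text
t: 3.95
tcp_pos: [0.5698, -0.1476, 0.2019]
tool_rot: [0.709, -0.047, -0.702, -0.047]
force: [0.3, -0.1, 0.1]
finger_gap: 0.001
```

```bash
python3 st.py; python3 look.py w3;  python3 -c "
import cv2;i=cv2.imread('pics/w3.png');cv2.imwrite('pics/w3c.png',cv2.resize(i[110:330,220:430],None,fx=2.5,fy=2.5,interpolation=2))"
```

```text
3.95 [ 0.56984606 -0.14763848  0.20193212] [ 0.25617323 -0.13233328  0.07671997]
box mm 10.087567474676128 -1.0624643152457176 137.93211728901963
[[ 0.009 -0.133 -0.991]
 [ 0.    -0.991  0.133]
 [-1.    -0.001 -0.009]]
3.95 [ 0.56984606 -0.14763848  0.20193212] [ 0.25617323 -0.13233328  0.07671997]
green [342 221  14  19 261] [348.5 230. ] [ 0.5637 -0.1618  0.056 ]
red [313 249  24   8 172] [324.4 252.1] [ 0.5513 -0.1433  0.06  ]
```

View pics/w3c.png

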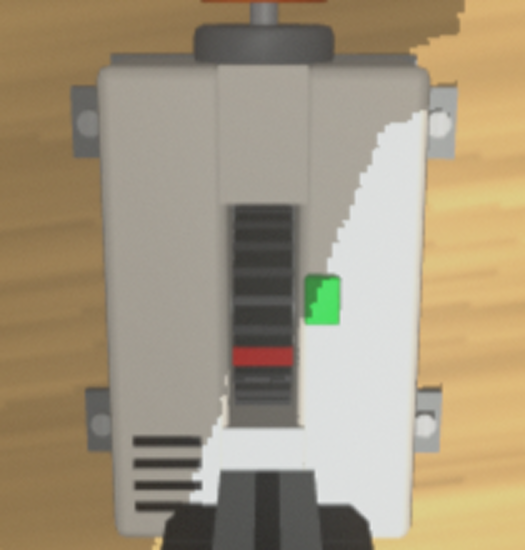

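The stripe at crop (264,356) has moved towards the clip at (322,299). Work out what remains.

```bash
cat >ang.py <<'E'
from h import *
import sys
from scipy.optimize import minimize_scalar
n,u,v,cu,cv_=sys.argv[1],*map(float,sys.argv[2:])
d=np.load(f'pics/{n}.npz');m=camera_model('wrist');m['R']=d['R'];m['t']=d['t']
ex=np.array([.9905,-.1374,0]);o=np.array([.56,-.1452,.034])
f=lambda t:abs(proj(m,o+.03*np.sin(t)*ex+[0,0,.03*np.cos(t)])[1]-v)
t=minimize_scalar(f,bounds=(-1.0,1.0),method='bounded').x
g=(ray(m,cu,cv_,.056)-o)@ex;T=np.arcsin(g/.03)
print('theta',np.degrees(t),'stripe x',30*np.sin(t),'clip x',g*1e3,'target deg',np.degrees(T),'roll mm',30*(T-t))
s=sense();R=Ro.from_quat(s['tool_rot']).as_matrix()
print(tool(np.array([.56,-.1452,.068])-.007*ex-s['tcp_pos']))
E
python3 ang.py w2 334.4 254 358.4 216.4; python3 ang.py w3 325.6 252.4 348.8 229.6
```

```text
theta -46.573677367705464 stripe x -21.787768046889372 clip x 5.833722042261721 target deg 11.2130282431149 roll mm 30.25704830368489
[ 2.19364882 -0.00708415  0.26858352]
theta -15.80416562737764 stripe x -8.170506100029874 clip x 6.224890407275 target deg 11.975671994833132 roll mm 14.545488965309119
[ 2.19364882 -0.00708415  0.26858352]
```

Request:
step_arm --increments '[0.8,0,0.2,0,1,1.5,0,0.27,0,1,2.0,0,0.27,0,1,2.19,0,0.27,0,1,2.19,0,0.27,0,1]'

```text
t: 4.62
tcp_pos: [0.5521, -0.1441, 0.067]
tool_rot: [0.706, -0.046, -0.705, -0.048]
force: [0.3, -0.6, 0.3]
finger_gap: -0.001
```

Request:
step_arm --increments '[0.07,0,0,0,1,0.13,0,0,0,1,0.13,0,0,0,1,0.13,0,0,0,1,0.13,0,0,0,1]'

```text
t: 5.25
tcp_pos: [0.5528, -0.1445, 0.0598]
tool_rot: [0.707, -0.046, -0.704, -0.048]
force: [1.3, -1.1, 5.0]
finger_gap: 0.004
```

```bash
python3 st.py
```

```text
5.25 [ 0.55278027 -0.14446425  0.05983775] [ 1.26716037 -1.05553261  4.95649376]
box mm -7.252233419464746 -0.2632307498615487 -4.162250257901457
[[ 0.004 -0.133 -0.991]
 [ 0.002 -0.991  0.133]
 [-1.    -0.003 -0.003]]
```

Request:
step_arm --increments '[0,0,-0.06,0,1,0,0,-0.12,0,1,0,0,-0.18,0,1,0,0,-0.235,0,1,0,0,-0.235,0,1]'

```text
t: 5.88
tcp_pos: [0.5675, -0.1465, 0.0599]
tool_rot: [0.707, -0.046, -0.704, -0.048]
force: [0.1, -0.6, 4.2]
finger_gap: 0.004
```

Request:
step_arm --increments '[-0.2,0,0,0,1,-0.8,0,0,0,1,-1.6,0,0,0,1,-2.3,0,0,0,1,-2.3,0,0,0,1]'

```text
t: 6.5
tcp_pos: [0.5688, -0.1474, 0.2019]
tool_rot: [0.71, -0.047, -0.701, -0.047]
force: [-0.0, 1.0, -1.1]
finger_gap: 0.006
```

```bash
python3 st.py; python3 look.py w4;  python3 -c "
import cv2;i=cv2.imread('pics/w4.png');cv2.imwrite('pics/w4c.png',cv2.resize(i[110:330,220:430],None,fx=2.5,fy=2.5,interpolation=2))"
```

```text
6.5 [ 0.5687883  -0.14742045  0.20188374] [-0.0473433   0.96179416 -1.13912287]
box mm 9.009903209058344 -0.9918406488408208 137.8837396612749
[[ 0.012 -0.133 -0.991]
 [-0.001 -0.991  0.133]
 [-1.    -0.001 -0.012]]
6.5 [ 0.5687883  -0.14742045  0.20188374] [-0.0473433   0.96179416 -1.13912287]
green [342 220  14  19 261] [348.5 229. ] [ 0.5638 -0.1618  0.056 ]
red [313 228  24   9 213] [324.5 231.9] [ 0.565  -0.1452  0.06  ]
```

View pics/w4c.png

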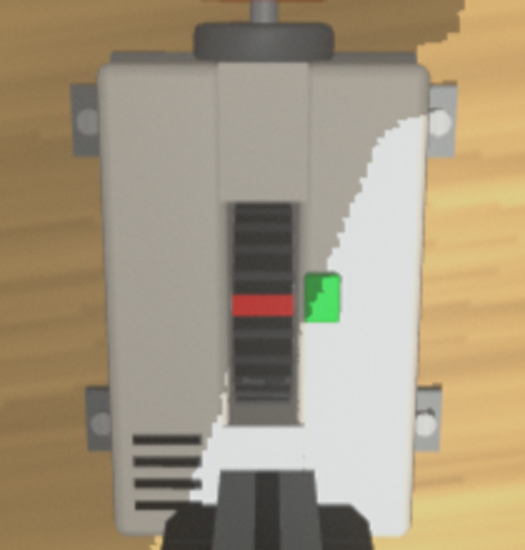

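```bash
python3 ang.py w4 325 232 348.8 229; python3 - <<'E'
from h import *
# cross-check, top camera
m=camera_model('top');i=snapshot('top');h=cv2.cvtColor(i,cv2.COLOR_BGR2HSV);H,S,V=[h[...,k].astype(int) for k in range(3)]
ex=np.array([.9905,-.1374,0]);o=np.array([.56,-.1452,.034])
roi=np.zeros(H.shape,bool);roi[222:275,325:356]=1
for n,k,z in(('green',(H>45)&(H<80)&(S>80),.056),('red',((H<6)|(H>172))&(S>100)&(V>50),.0635)):
    y,x=np.nonzero(k&roi);print(n,len(x),x.size and ((ray(m,x.mean(),y.mean(),z)-o)@ex*1e3))
E
```

```text
theta 11.296796111702324 stripe x 5.876739286014234 clip x 6.045725851657586 target deg 11.626103975280994 roll mm 0.172425194164684
[ 2.19226272 -0.00567898  0.25783608]
green 0 0
red 0 0
```

The stripe is level with the clip to within 0.2 mm. The arm blocks the top view, so I can't cross-check it there. The tool is clear, so I hand in.

```bash
python3 -c "
from station import *
print(sign_off())"
```

```text
the job is handed in; nothing more can be done
None
```

I rolled the orange-drum grinder's wheel until its red stripe stood level with the green clip, and handed the job in at about 6.5 s. It took two strokes to +x with the fingers shut, about 15.5 mm and then about 14.7 mm. Each pressed the wheel in 3 to 4 mm at 4 to 5 N.

- **Stripe:** the last wrist picture, taken after lifting clear, puts the stripe at x = 5.9 mm and the middle of the clip at 6.0 mm past the wheel's top. That is about 0.2 mm off along the rim, within the camera's calibration accuracy of about 2 mm.
- **Failed check:** I tried to confirm this with the top camera, but it showed no stripe or clip, most likely because the arm was in the way. The result rests on the wrist camera alone.
- **Other grinder:** the arm never went near the white-drum grinder, though I did not photograph its wheel again afterwards.

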